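# Third hand at the vessel port: hold a flanged hose fitting on its seal

## Robot

A 7-joint arm with a two-finger parallel gripper is mounted at the origin on the work surface; the furniture and walls round the work are solid. World frame = base frame: x ahead of the robot, y to its left, z up, the work surface at z = 0. Lengths are in mm, angles in rad, forces in N, time in s.
With the tool pointing down it reaches from about 425 to 950 mm from the base axis. Payload 16.7 kg.
Tool frame: the origin (TCP) lies at the very end of the fingers, on their centre line; the grasp point (between the pads) lies r.pinch_z behind it (r.pinch_z is the distance from the TCP to the grasp point, in mm); z points along the fingers, y is the line along which they close (so a half turn about z gives the same grasp; the last joint's range is limited). The gripper opens to 94 mm and grips with 3 to 60 N. Pads are 16 mm wide; open, the fingers measure 119 mm over their backs; the gripper's body (75 mm by 177 mm) begins 78 mm behind the grasp point.
Start: joints at [-0.149, 0.426, 0.074, 1.606, -0.034, 1.111, -0.067], TCP at [674.961, -0.018, 182.967] pointing down, gripper open.
Joint ranges: [-2.85, 2.85], [-0.5, 2.14], [-1.23, 1.37], [0.21, 2.46], [-1.02, 4.16], [0.16, 2.05], [-2.73, 2.73]. Speed limits (rad/s): [1.89, 1.89, 2.39, 2.39, 3.01, 3.01, 3.01].

## Interface

Orientations are given as a rotation vector (axis times angle).
In Python, from rig import r gives the robot as it stands. The module is installed in compiled form; this text tells all that it offers.
- The arm moves only by the tool arm_command, never from a script. Its argument "moves" is a list of rows, each a list of 7 numbers: the closure, from 0 (fully open) to 1 (shut), then the shift along the world's x, y, z in mm, then the turn, a rotation vector about the world's x, y, z in degrees. In form: [[fingers, dx, dy, dz, wx, wy, wz], ...]. A call has 1 to 10 rows; each row shifts and turns the commanded pose from where the row before left it; what a row does not reach is not made up. A row lasts 1/8 s, in which the tool goes at most 62.5 mm and 10.7 degrees, less where a joint would pass 70% of its speed; a pose out of reach is approached as far as the arm can. A call is refused whole if a number of a shift passes 62.5 or a number of a turn 10.7, either way. A call with a gripper value outside its range is refused whole. The fingers move at their own pace and stop on an object; the grip force is fixed at half the most. Time passes only in rows, so rows that do not move let the fingers close. It gives the time, the measured TCP pose, the force, the opening and the grip force at its end, in the units of the state.
- r.sense(): the state, without advancing time (a new reading comes with each control period).
- r.grab_frame(name): name is "scene" or "side" or "wrist"; returns a dict with "pixels" (420x560x3 uint8, blue, green, red), "intrinsics" (3x3 intrinsics, pixels), "world_to_cam" (4x4, takes a point from world to camera coordinates). Camera axes: x right, y down, z forward; pixel columns grow to the right and rows downward; lengths in mm; the calibration is good to about 2 mm. The wrist camera is an equidistant fisheye: a pixel r from the principal point sees the ray r / f radians off the axis. A picture is of the moment at which its call begins. There is no depth.
- r.job_done(): hands the job in; it is judged then, once.
Trained networks look in a picture, given as the dict that the camera call returned (one of the last four; its "shot" number tells which), for a name from the list of things; names that differ only in an ending like _2 or _b are one class to them, and where a whole thing is asked for, a point or a joint stands for the part that bears it (a point fixed in the world has none). Each returns a list of dicts, best first, with "conf" (0 to 1); they miss things now and then, are a little off and sometimes report something else, mostly with a low value. They report only what shows in the picture. A call takes as long as a camera call. They do not tell look-alikes from the thing itself.
- r.trace(query, picture): "region" (420x560 bool, what is visible of it) and "bbox" ([left, top, width, height] in pixels, round what is visible of it).
The state is a dict: "clock": time; "joints": joint angles; "dq": joint speeds; "tau": joint torques, N m; "tool_pos": TCP position; "tcp_rot": TCP orientation; "ft_force": force on the tool from outside, world axes, zero at the start; "moment": the same for the moment, N m; "grip_width": opening from 0.0 (shut) to 1.0 (fully open); "finger_force": force on a finger pad.
Only numpy, scipy, OpenCV 4.12 (cv2) and the standard library are available. Lean on these libraries where they do the work, as an engineer would, in place of code of your own. Each camera call takes 0.05 s, during which the arm holds its last target. There are 200 camera calls.

## Task

A colleague is about to nut the flanged hose fitting onto the steel vessel, and you are the third hand. Pick the fitting up, turn it so that its hose nozzle faces the mouth of the bent pipe on the vessel, lower it upright over the two studs onto the spring-backed rubber seal ring, and press it straight down with a steady 10 N or so, which sinks the ring about half of its travel: never bottom the ring. Hold it like that for at least three seconds and finish while still gripping and pressing, with the blank cover, the two nuts and the tip box left where they are.

Things in the scene. Friction and masses are not known exactly. Their poses are not given: they have to be found in the camera images.
- vessel: Fixed steel vessel, 160 mm across its round head plate (top 86 mm above the bench), with a raised round port boss, 94 mm across, in the middle. Origin under the centre, on the bench; z up; x points from the port's axis to the bent return pipe; the two studs stand at +y and -y.
- port (a point): Centre of the port face (flat top of the boss), on the port's axis, 118 mm above the bench; axes as the vessel's. The bore is 38 mm wide and 32 mm deep.
- stud_tip (a point): Tip of the stud at the vessel's +y; its twin stands at -y. M6 studs, 6 mm thick with pointed tips, 38 mm from the port's axis, 30 mm proud of the port face.
- pipe_mouth (a point): Centre of the mouth of the bent pipe that the nozzle must face: 58 mm along the vessel's x from the port's axis, 21 mm above the port face. The 8 mm pipe stands 75 mm from the axis and bends inwards; its top is 27 mm above the port face.
- seal (a joint): How far the black rubber seal ring (55 mm outside, 40 mm inside) is pushed down, in m: 0 free, when its top stands 10 mm proud of the port face; 0.010 bottomed. Its springs give 2 N per mm, without preload: 0.005 is 10 N.
- fitting: Loose steel hose fitting, 84 mm tall, 0.16 to 0.26 kg, standing on its spigot. Origin: centre of its underside, z up its axis, x along the nozzle. Spigot 34 mm across with bevelled nose, z 0 to 26 mm; flange 61 mm across, z 26 to 34 mm, with forked lugs at +y and -y reaching 47.5 mm from the axis, each with an open slot 10 mm wide for a stud; round neck 22 mm across up to the hexagon.
- fitting_hex (a point): Middle of the fitting's hexagon head, where it is gripped: on the axis, 70 mm above its underside. 32 mm across flats, 28 mm tall (z 56 to 84 mm); flats face the fitting's x and every 60 degrees from it. Axes as the fitting's.
- nozzle_tip (a point): End of the fitting's barbed hose nozzle (9 to 12 mm thick), 46 mm from its axis along its +x, 42 mm above its underside.
- blank_cover: Bystander: steel blank cover that was taken off the port, same lugs as the fitting but only 36 mm tall, with a small round knob and no nozzle or hexagon. Origin: centre of its underside. Leave it.
- nut1: Bystander: knurled brass nut, 20 mm across, 11 mm tall, flat on the bench; origin: centre of its underside. Leave it.
- nut2: Bystander: the other knurled brass nut, same size. Leave it.
- tip_box: Bystander: blue box of pipette tips, 90x124x74 mm; origin: centre of its underside. Leave it.
Not all that is in view belongs to the job. What is shaped like the fitting but purple or yellow is not meant.

How it is judged (in metres and radians):
On the way, in this order (a step that is already met when the one before it is completed fails the run):
1. the fitting is lifted off the bench (height (world z) of fitting above 0.04 m), for 0.2 s.
2. the fitting sits over both studs with its nozzle facing the pipe and is held on the seal ring with 5 to 15 N for 2 s (value of joint seal between 0.0025 and 0.0075 m and horizontal distance between fitting and port below 0.005 m and x of nozzle_tip in the frame of vessel above 0.038 m and contact force between fitting and vessel above 4 N), for 2 s.
At the end, for the whole second after the job is handed in: The fitting sits upright (within 4 degrees) over both studs, within 5 mm of the port's axis and with its nozzle towards the bent pipe (within 7 degrees), still gripped, at rest, and pressed on the seal ring so that the ring is 2.5 to 7.5 mm down (5 to 15 N) (all of step 2 and velocity of joint seal between -0.003 and 0.003 m/s and contact force between fitting and vessel below 22 N and contact force between the fingers and fitting above 3 N and angle between fitting's own z axis and vertical below 0.07 rad and angle between the x axis of fitting and the x axis of vessel, either way round below 0.12 rad and linear speed of fitting below 0.01 m/s); the arm keeps its last pose, push and grip.
It fails at once if the seal ring is bottomed (value of joint seal above 0.0095 m).
It fails at once if a bystander is disturbed (distance of any of blank_cover, nut1, nut2, tip_box from where it was at the start of the episode above 0.02 m).
It also fails if it takes over 54 s, if anything falls off the work surface, if the arm or the gripper's body presses on something with over 40 N, if the wrist force passes 120 N, or if a joint passes its speed limit or range.

## Working session

There is one attempt and no reset: what is moved stays moved. The work goes in short steps, Python scripts to look and compute and a tool call to move; the robot and the scene stay as the last step left them, time stands still between calls to the robot, and variables do not carry over. Pictures are saved under pics/ and viewed, at most 10 in all, crops included, and the job is handed in when it is done.

Besides the shell and the picture viewer there is one more tool, called after "Emit:" as name([rows], argument=value, ...), one row to a line, values as JSON. arm_command: Moves the arm, as the interface text tells. Its arguments: {"type":"object","properties":{"moves":{"type":"array","items":{"type":"array","items":{"type":"number"}}}},"required":["moves"]}

```bash
mkdir -p pics; cat > h.py <<'E'
from rig import r
import numpy as np, cv2
def shot(n): return r.grab_frame(n)
def ray(p,uv):
    K=np.array(p["intrinsics"]);T=np.array(p["world_to_cam"]);u=(np.array(uv,float)-K[:2,2])/[K[0,0],K[1,1]]
    d=np.array([u[0],u[1],1.0])
    R=T[:3,:3];return -R.T@T[:3,3],R.T@d/np.linalg.norm(d)
def at_z(p,uv,z):
    o,d=ray(p,uv);return o+d*(z-o[2])/d[2]
def proj(p,X):
    K=np.array(p["intrinsics"]);T=np.array(p["world_to_cam"]);c=T[:3,:3]@np.array(X,float)+T[:3,3];q=K@c;return q[:2]/q[2]
def tri(ps,uvs):
    A=0;b=0
    for p,uv in zip(ps,uvs):
        o,d=ray(p,uv);M=np.eye(3)-np.outer(d,d);A=A+M;b=b+M@o
    X=np.linalg.solve(A,b);return X,[np.linalg.norm(proj(p,X)-uv) for p,uv in zip(ps,uvs)]
E
python3 - <<'E'
from h import *
s=r.sense();print(r.pinch_z,s)
for n in("scene","side"):
    p=shot(n);im=p["pixels"].copy();cv2.imwrite(f"pics/{n}0.png",im)
    print(n,ray(p,(280,210)))
    for q in("vessel","fitting","blank_cover","nut1","tip_box","fitting_hex","nozzle_tip","seal","stud_tip","pipe_mouth"):
        try:
            for d in r.trace(q,p)[:3]:
                ys,xs=np.nonzero(d["region"]);print(q,round(d["conf"],2),d["bbox"],xs.mean().round(1),ys.mean().round(1))
        except Exception as e: print(q,e)
E
```

```text
18.8 {'clock': 0.0, 'joints': array([-0.14949515,  0.42672741,  0.07386029,  1.60661093, -0.03410622,
        1.11078413, -0.06709809]), 'dq': array([ 5.17775064e-04,  3.43276383e-04, -4.42900836e-06, -1.66813332e-04,
        1.45922421e-04,  3.99801810e-04,  2.80595855e-03]), 'tau': array([-4.09355038e-03, -9.35844111e+01,  3.66462663e+00, -4.54201269e+01,
       -4.89189907e-02,  2.02478352e-02, -6.48899413e-05]), 'tool_pos': array([ 6.74534447e+02, -4.06873908e-02,  1.82277242e+02]), 'tcp_rot': array([-2.22090499e+00, -2.22080273e+00,  1.50884210e-03]), 'ft_force': array([0.0404446 , 0.74722929, 0.39153572]), 'moment': array([-0.0056834 , -0.01058099,  0.00097584]), 'finger_force': 0.0, 'grip_width': 0.9986402134146228}
scene (array([-176.58842521, -488.81401669,  506.51617942]), array([ 0.79279506,  0.43935681, -0.42242347]))
vessel 0.86 [188.3, 170.1, 75.7, 88.4] 224.3 217.7
fitting 0.87 [394.0, 240.8, 41.7, 50.8] 412.6 265.0
fitting 0.85 [260.0, 246.5, 53.7, 48.7] 285.0 272.0
fitting 0.78 [326.9, 265.2, 52.2, 51.9] 354.1 294.3
nut1 0.65 [198.0, 297.1, 15.7, 10.9] 206.3 301.9
nu
[... 952 characters left out ...]
.9
blank_cover 0.85 [311.5, 264.0, 28.5, 35.9] 325.9 280.5
nut1 0.52 [308.3, 264.3, 34.3, 33.4] 325.8 279.9
tip_box 0.77 [327.1, 206.2, 66.4, 64.1] 361.5 236.6
tip_box 0.19 [239.7, 164.6, 77.5, 74.0] 277.3 204.1
fitting_hex 0.95 [229.1, 240.4, 42.3, 41.4] 249.8 263.3
fitting_hex 0.82 [237.9, 280.0, 44.3, 54.3] 256.8 309.9
fitting_hex 0.62 [329.3, 293.0, 47.9, 55.1] 349.0 321.3
nozzle_tip 0.85 [227.9, 239.6, 43.4, 47.7] 250.2 263.7
nozzle_tip 0.63 [327.3, 292.1, 49.9, 56.6] 348.9 321.4
nozzle_tip 0.6 [238.0, 282.1, 50.2, 52.7] 257.1 310.1
seal 0.52 [264.6, 173.0, 20.7, 14.9] 274.8 180.5
stud_tip 0.72 [242.3, 164.7, 70.7, 72.4] 277.2 204.2
pipe_mouth 0.97 [238.9, 165.8, 73.5, 73.6] 277.5 204.4
```

```bash
python3 - <<'E'
import cv2,numpy as np
a=cv2.imread("pics/scene0.png")[160:330,170:450];b=cv2.imread("pics/side0.png")[150:360,210:410]
cv2.imwrite("pics/a.png",cv2.resize(a,None,fx=2.85,fy=2.85,interpolation=2));cv2.imwrite("pics/b.png",cv2.resize(b,None,fx=2.85,fy=2.85,interpolation=2))
E
```

```text
(no output)
```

View pics/a.png

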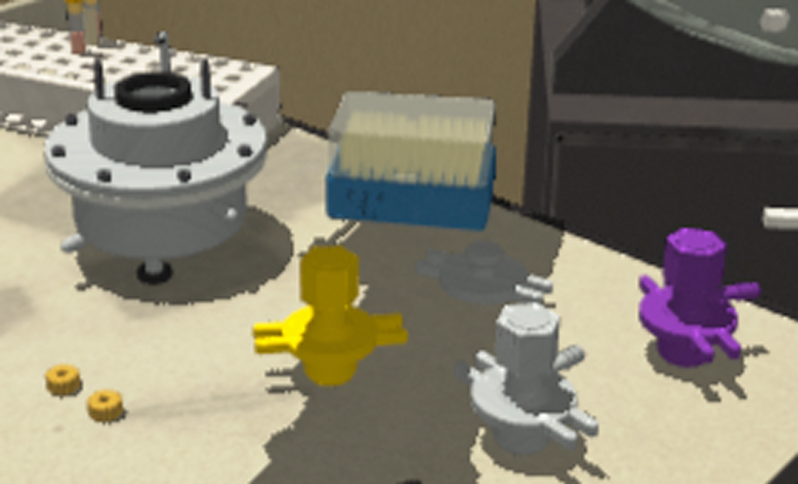

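View pics/b.png

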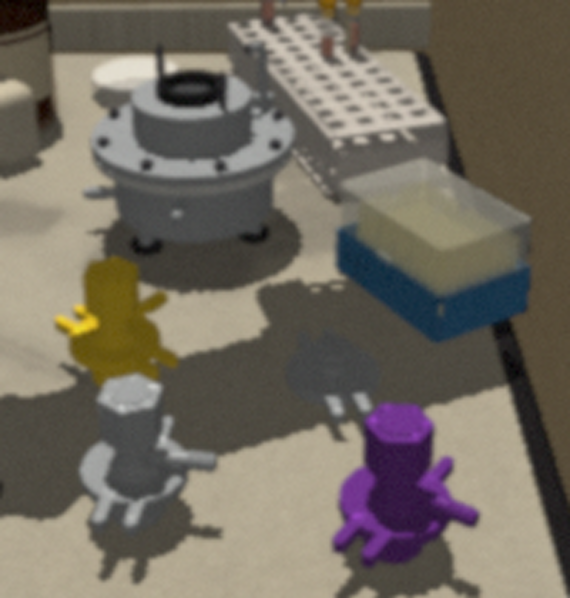

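The scene view shows the silver fitting at about (355,290) and the vessel at (224,215), with the pipe behind the port near (227,173). In the side view the silver fitting is at (257,310), with its nozzle to the right, and the pipe is at (300,167). The yellow and purple ones are decoys.

```bash
python3 - <<'E'
from h import *
a=shot("scene");b=shot("side")
for n,u,v in [("hextop z84",(354.9,272.3),(255.6,287.9)),("nozzle z42",(371.8,284.6),(284.4,311.8)),("seal z128",(223.3,192.3),(276.3,180.9)),("pipe top z145",(227.2,172.6),(300.2,166.8)),
 ("studL-L z148",(204.4,181.8),(265.4,166.8)),("studR-R",(241.9,181.8),(287.9,177)),("yellow",(285.5,249),(249,242)),("purple",(414,242),(350,297))]:
    X,e=tri([a,b],[u,v]);print(n,X.round(1),np.round(e,1))
w=shot("wrist");cv2.imwrite("pics/w0.png",w["pixels"]);print(w["intrinsics"],np.array(w["world_to_cam"]).round(3))
E
```

```text
hextop z84 [ 467.8 -267.5   82.7] [0.6 0.6]
nozzle z42 [ 508.8 -284.3   40.7] [0.9 0.9]
seal z128 [567.9  54.9 122.6] [0.5 0.5]
pipe top z145 [630.4  86.8 138.2] [0.2 0.2]
studL-L z148 [550.3  87.1 145.9] [0.5 0.4]
studR-R [586.8  21.  144. ] [0.1 0.1]
yellow [ 476.9 -135.9   87.8] [1.2 1.2]
purple [ 600.2 -327.7   87.2] [0.3 0.4]
[[325.1922621    0.         284.56504419]
 [  0.         325.1922621  207.48687961]
 [  0.           0.           1.        ]] [[ 1.00000e+00  0.00000e+00 -0.00000e+00 -6.74553e+02]
 [ 0.00000e+00 -9.62000e-01  2.74000e-01 -2.97320e+01]
 [-0.00000e+00 -2.74000e-01 -9.62000e-01  3.92333e+02]
 [ 0.00000e+00  0.00000e+00  0.00000e+00  1.00000e+00]]
```

View pics/w0.png

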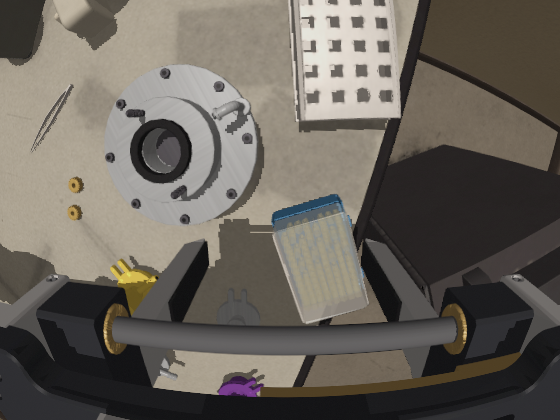

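```bash
cat >> h.py <<'E'
def fproj(p,X):
    K=np.array(p["intrinsics"]);T=np.array(p["world_to_cam"]);c=T[:3,:3]@np.array(X,float)+T[:3,3]
    rr=np.hypot(c[0],c[1]);th=np.arctan2(rr,c[2]);return K[:2,2]+K[0,0]*th*c[:2]/max(rr,1e-9)
def fat_z(p,uv,z):
    K=np.array(p["intrinsics"]);T=np.array(p["world_to_cam"]);d=(np.array(uv,float)-K[:2,2])/K[0,0];th=np.hypot(*d)
    v=np.array([*(d/th*np.sin(th)),np.cos(th)]);R=T[:3,:3];o=-R.T@T[:3,3];v=R.T@v;return o+v*(z-o[2])/v[2]
def vpts(x,y,yaw):
    c,s=np.cos(yaw),np.sin(yaw);f=lambda a,b,z:(x+c*a-s*b,y+s*a+c*b,z)
    t=np.linspace(0,2*np.pi,60)
    return dict(pts=[f(0,38,148),f(0,-38,148),f(0,38,118),f(0,-38,118),f(58,0,139),f(75,0,86)],circ=[[f(R*np.cos(k),R*np.sin(k),z) for k in t] for R,z in((27.5,128),(20,128),(80,86),(47,118))])
def overlay(p,P,fn,box,out,sc):
    im=cv2.resize(p["pixels"],None,fx=sc,fy=sc,interpolation=cv2.INTER_CUBIC);g=lambda X:tuple(int(round(v)) for v in (np.array(fn(p,X))+.5)*sc-.5)
    for X in P["pts"]: cv2.circle(im,g(X),3,(0,0,255),1)
    for C in P["circ"]: cv2.polylines(im,[np.array([g(X) for X in C])],True,(0,200,0),1)
    x,y,w,h=[int(v*sc) for v in box];cv2.imwrite(out,im[y:y+h,x:x+w])
    return im[y:y+h,x:x+w]
E
python3 - <<'E'
from h import *
P=vpts(568.3,54.5,np.radians(28.7))
w=shot("wrist");b=shot("side");a=shot("scene")
for p,n in((w,"w"),(b,"b"),(a,"a")):
    for d in r.trace("seal",p)[:2]:
        m=d["region"].astype(np.uint8);c=max(cv2.findContours(m,0,1)[0],key=len);print(n,d["conf"],cv2.minEnclosingCircle(c),cv2.fitEllipse(c)[0],(fproj if n=="w" else proj)(p,(568.3,54.5,128)))
    
print(fat_z(w,(162,151),128))
A=overlay(w,P,fproj,(95,55,175,175),"pics/o1.png",2.28);B=overlay(b,P,proj,(230,155,100,100),"pics/o2.png",4)
cv2.imwrite("pics/o.png",np.hstack([A[:398],B[:398]]))
E
```

```text
w 0.87 ((160.34507751464844, 150.5985870361328), 32.76255416870117) (160.39430236816406, 150.4164276123047) [157.0767629  151.18457835]
b 0.64 ((274.6842041015625, 180.0), 10.138346672058105) (275.0564880371094, 180.44985961914062) [276.4010296  179.16474058]
a 0.5 ((223.0, 191.5), 13.238302230834961) (222.6774444580078, 191.16639709472656) [223.33626083 189.32398974]
[572.82317142  54.46033421 128.        ]
```

View pics/o.png

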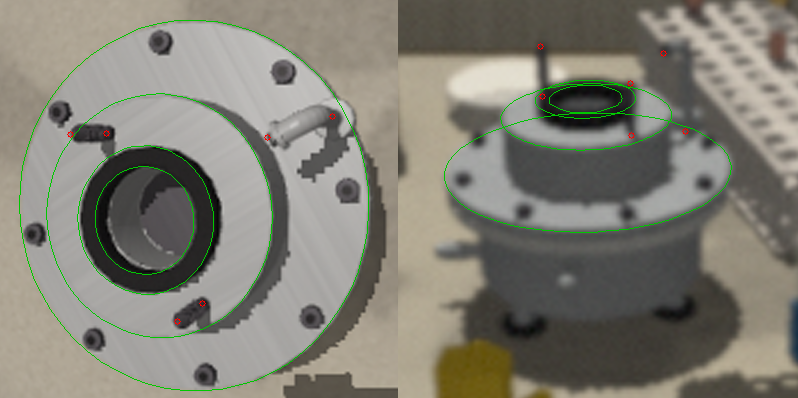

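The wrist overlay matches the studs, pipe mouth and head plate, so I take the port at (568,54.5) with a yaw of 28.7°. Next I move over the fitting.

Emit:
arm_command([
  [0,-34,-44,0,0,0,-4],
  [0,-34,-44,0,0,0,-4],
  [0,-34,-44,0,0,0,-4],
  [0,-34,-44,0,0,0,-4],
  [0,-34,-44,0,0,0,-4],
  [0,-36,-47,0,0,0,-2.5],
  [0,0,0,-20,0,0,0],
  [0,0,0,0,0,0,0],
  [0,0,0,0,0,0,0],
])

```text
clock: 2.68
tool_pos: [469.6, -266.5, 163.4]
tcp_rot: [2.611, 1.747, 0.0]
ft_force: [-0.2, 0.0, 0.4]
grip_width: 0.994
finger_force: 0.0
```

```bash
cat >> h.py <<'E'
def fpts(x,y,yaw,z0=0):
    c,s=np.cos(yaw),np.sin(yaw);f=lambda a,b,z:(x+c*a-s*b,y+s*a+c*b,z+z0)
    R=16/np.cos(np.pi/6);hx=[(R*np.cos(k),R*np.sin(k)) for k in np.radians(np.arange(30,390,60))];t=np.linspace(0,2*np.pi,60)
    return dict(pts=[f(46,0,42),f(47.5*1,0,42),f(0,47.5,34),f(0,-47.5,34)],circ=[[f(*h,84) for h in hx],[f(30.5*np.cos(k),30.5*np.sin(k),34) for k in t]])
E
python3 - <<'E'
from h import *
s=r.sense();print(s["clock"],s["tool_pos"],s["tcp_rot"])
w=shot("wrist");cx=fproj(w,(468,-267.5,70));print(cx)
for d in r.trace("fitting",w)[:2]:print(d["conf"],d["bbox"])
x,y=np.clip(cx-[100,75],0,[360,270])
overlay(w,fpts(468,-267.5,np.radians(-22.5)),fproj,(x,y,200,150),"pics/f1.png",4)
E
```

```text
2.675 [ 469.63579507 -266.4923491   163.438191  ] [2.61105228e+00 1.74684179e+00 3.78313785e-04]
[283.42116334 203.66734865]
0.88 [258.0, 150.8, 72.2, 83.3]
0.63 [196.9, 35.4, 89.6, 76.0]
```

View pics/f1.png

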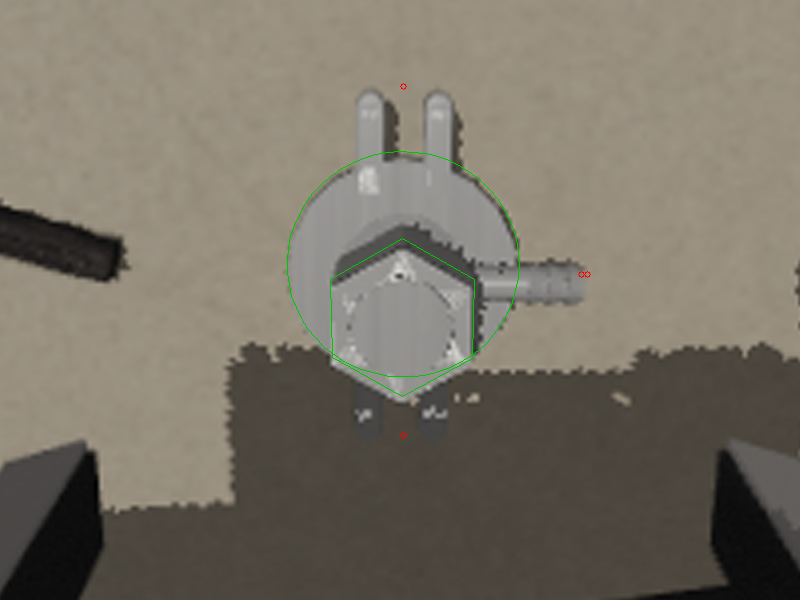

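The overlay on the silver fitting is right to about 2 mm, with the true centre about 2 mm lower in the image. The nozzle is parallel to the finger line, at crop (580,283). I correct for that, descend and grip.

Emit:
arm_command([
  [0,-2,-2.5,-30,0,0,0],
  [0,0,0,-40,0,0,0],
  [0,0,0,-30,0,0,0],
  [0,0,0,-9,0,0,0],
  [0,0,0,0,0,0,0],
])

```text
clock: 3.4
tool_pos: [467.3, -269.4, 54.3]
tcp_rot: [-2.612, -1.746, 0.0]
ft_force: [-0.2, 0.2, 0.3]
grip_width: 1.002
finger_force: 0.0
```

Emit:
arm_command([
  [1,0,0,0,0,0,0],
  [1,0,0,0,0,0,0],
  [1,0,0,0,0,0,0],
  [1,0,0,0,0,0,0],
  [1,0,0,0,0,0,0],
  [1,0,0,0,0,0,0],
  [1,0,0,0,0,0,0],
  [1,0,0,0,0,0,0],
])

```text
clock: 4.4
tool_pos: [466.9, -269.5, 53.9]
tcp_rot: [-2.612, -1.745, 0.0]
ft_force: [0.1, 0.3, -0.5]
grip_width: 0.337
finger_force: 30.0
```

Emit:
arm_command([
  [1,0,0,20,0,0,0],
  [1,0,0,45,0,0,0],
  [1,0,0,50,0,0,0],
  [1,0,0,50,0,0,0],
  [1,0,0,5,0,0,0],
  [1,0,0,0,0,0,0],
])

```text
clock: 5.15
tool_pos: [466.7, -269.3, 223.5]
tcp_rot: [-2.612, -1.745, 0.0]
ft_force: [0.4, 0.4, -2.5]
grip_width: 0.335
finger_force: 30.0
```

Emit:
arm_command([
  [1,6,20,0,0,0,5],
  [1,12,40,0,0,0,6.5],
  [1,13,44,0,0,0,6.5],
  [1,14,44,0,0,0,6.5],
  [1,14,44,0,0,0,6.5],
  [1,14,44,0,0,0,6.5],
  [1,14,44,0,0,0,6.5],
  [1,10,30,0,0,0,5],
  [1,4,12,0,0,0,2.2],
  [1,0,0,0,0,0,0],
])

```text
clock: 6.4
tool_pos: [567.8, 52.2, 223.2]
tcp_rot: [-1.601, -2.702, 0.002]
ft_force: [0.1, -0.8, -2.6]
grip_width: 0.342
finger_force: 30.0
```

```bash
python3 - <<'E'
from h import *
from scipy.spatial.transform import Rotation as Ro
s=r.sense();R=Ro.from_rotvec(s["tcp_rot"]).as_matrix();print(s["clock"],s["tool_pos"],np.degrees(np.arctan2(R[1,1],R[0,1])),R[:,2],s["grip_width"],s["ft_force"])
w=shot("wrist")
P=vpts(568.3,54.5,np.radians(28.7))
t=s["tool_pos"];Q=fpts(t[0],t[1],np.arctan2(R[1,1],R[0,1]),t[2]-54)
overlay(w,dict(pts=P["pts"]+Q["pts"],circ=P["circ"]+Q["circ"]),fproj,(145,20,280,270),"pics/v1.png",2.2)
E
```

```text
6.4 [567.7655222   52.19940773 223.19918435] 28.68795941663494 [-1.30653851e-03 -3.88749941e-04 -9.99999071e-01] 0.34168945099108533 [ 0.08553658 -0.77675685 -2.59787975]
```

View pics/v1.png

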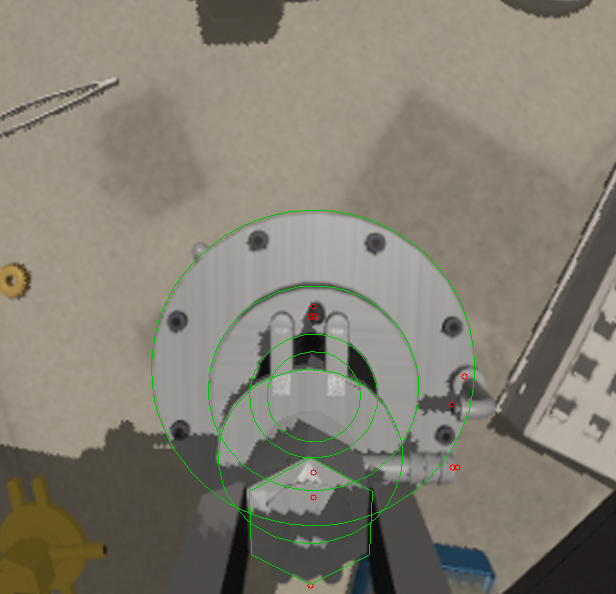

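The fitting hangs upright and the vessel overlay still fits. The slot centre at crop (310,320) sits just left of the stud at (316,312), which agrees with the 2 mm still to correct. I correct and lower to just above the seal.

Emit:
arm_command([
  [1,0.8,2.5,-10,0,0,0],
  [1,0,0,-15,0,0,0],
  [1,0,0,-9,0,0,0],
  [1,0,0,0,0,0,0],
  [1,0,0,0,0,0,0],
])

```text
clock: 7.08
tool_pos: [568.9, 54.9, 190.2]
tcp_rot: [1.602, 2.702, 0.0]
ft_force: [0.5, 0.4, -2.9]
grip_width: 0.334
finger_force: 30.0
```

```bash
python3 - <<'E'
from h import *
s=r.sense();print(s["clock"],s["tool_pos"],s["ft_force"])
w=shot("wrist");a=shot("scene");b=shot("side")
z=lambda p,c,k:cv2.resize(p["pixels"][c[1]:c[1]+c[3],c[0]:c[0]+c[2]],None,fx=k,fy=k,interpolation=cv2.INTER_CUBIC)
A=z(w,(190,90,200,200),2);B=z(a,(180,140,100,50),4);C=z(b,(230,130,100,50),4)
cv2.imwrite("pics/v2.png",np.hstack([A,np.vstack([B,C])]))
E
```

```text
7.075 [568.93911594  54.91179992 190.1588935 ] [ 0.52141427  0.44345935 -2.89155769]
```

View pics/v2.png

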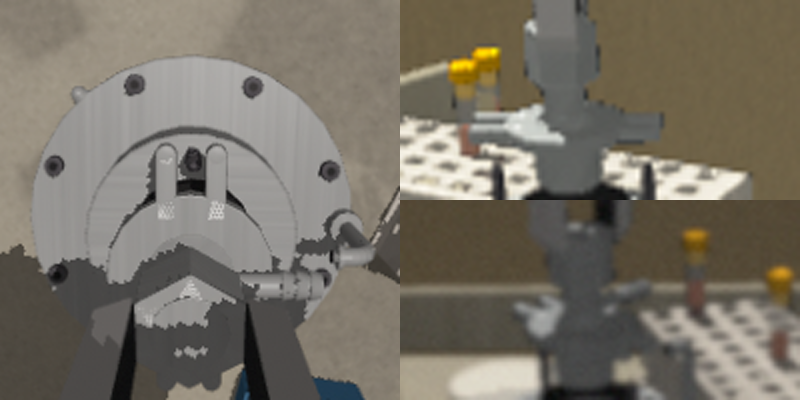

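The stud at (193,160) is centred between the prongs, and the nozzle points at the pipe. I lower over the studs.

Emit:
arm_command([
  [1,0,0,-6,0,0,0],
  [1,0,0,-5,0,0,0],
  [1,0,0,-5,0,0,0],
  [1,0,0,-4,0,0,0],
  [1,0,0,0,0,0,0],
])

```text
clock: 7.85
tool_pos: [568.6, 55.0, 169.6]
tcp_rot: [-1.601, -2.702, 0.001]
ft_force: [0.5, -0.2, -2.6]
grip_width: 0.337
finger_force: 30.0
```

No contact; the lugs are now below the stud tips.

Emit:
arm_command([
  [1,0,0,-4,0,0,0],
  [1,0,0,-4,0,0,0],
  [1,0,0,-3,0,0,0],
  [1,0,0,0,0,0,0],
  [1,0,0,0,0,0,0],
])

```text
clock: 8.48
tool_pos: [568.8, 55.0, 159.0]
tcp_rot: [1.602, 2.703, 0.0]
ft_force: [0.2, 0.5, -2.2]
grip_width: 0.336
finger_force: 30.0
```

Emit:
arm_command([
  [1,0,0,-2,0,0,0],
  [1,0,0,-2,0,0,0],
  [1,0,0,-1,0,0,0],
  [1,0,0,0,0,0,0],
  [1,0,0,0,0,0,0],
])

```text
clock: 9.1
tool_pos: [568.9, 55.0, 154.1]
tcp_rot: [1.602, 2.702, 0.0]
ft_force: [-0.0, 0.3, 0.5]
grip_width: 0.336
finger_force: 30.0
```

Ring force is about 3 N, so the ring is about 1.5 mm down, as predicted. It needs 3.5 mm more.

Emit:
arm_command([
  [1,0,0,-1.5,0,0,0],
  [1,0,0,-1,0,0,0],
  [1,0,0,-0.5,0,0,0],
  [1,0,0,0,0,0,0],
  [1,0,0,0,0,0,0],
])

```text
clock: 9.72
tool_pos: [568.9, 55.0, 151.3]
tcp_rot: [1.602, 2.702, 0.0]
ft_force: [-1.7, -1.2, 6.5]
grip_width: 0.334
finger_force: 30.0
```

That is about 9 N (4.5 mm). I nudge slightly and hold.

Emit:
arm_command([
  [1,0,0,-0.4,0,0,0],
  [1,0,0,0,0,0,0],
  [1,0,0,0,0,0,0],
  [1,0,0,0,0,0,0],
  [1,0,0,0,0,0,0],
  [1,0,0,0,0,0,0],
  [1,0,0,0,0,0,0],
  [1,0,0,0,0,0,0],
  [1,0,0,0,0,0,0],
  [1,0,0,0,0,0,0],
])

```text
clock: 10.98
tool_pos: [569.0, 55.0, 150.9]
tcp_rot: [1.602, 2.702, 0.0]
ft_force: [-2.0, -1.2, 7.6]
grip_width: 0.335
finger_force: 30.0
```

Emit:
arm_command([
  [1,0,0,0,0,0,0],
  [1,0,0,0,0,0,0],
  [1,0,0,0,0,0,0],
  [1,0,0,0,0,0,0],
  [1,0,0,0,0,0,0],
  [1,0,0,0,0,0,0],
  [1,0,0,0,0,0,0],
  [1,0,0,0,0,0,0],
  [1,0,0,0,0,0,0],
  [1,0,0,0,0,0,0],
])

```text
clock: 12.22
tool_pos: [569.0, 55.0, 150.9]
tcp_rot: [1.601, 2.702, 0.0]
ft_force: [-2.6, -0.7, 7.0]
grip_width: 0.334
finger_force: 30.0
```

Emit:
arm_command([
  [1,0,0,0,0,0,0],
  [1,0,0,0,0,0,0],
  [1,0,0,0,0,0,0],
  [1,0,0,0,0,0,0],
  [1,0,0,0,0,0,0],
  [1,0,0,0,0,0,0],
  [1,0,0,0,0,0,0],
  [1,0,0,0,0,0,0],
  [1,0,0,0,0,0,0],
  [1,0,0,0,0,0,0],
])

```text
clock: 13.48
tool_pos: [569.0, 55.0, 151.0]
tcp_rot: [1.601, 2.702, 0.001]
ft_force: [-1.8, -0.0, 6.6]
grip_width: 0.336
finger_force: 30.0
```

```bash
python3 - <<'E'
from h import *
s=r.sense();print(s["clock"],s["tool_pos"],s["ft_force"],s["moment"])
w=shot("wrist");a=shot("scene");b=shot("side")
z=lambda p,c,k:cv2.resize(p["pixels"][c[1]:c[1]+c[3],c[0]:c[0]+c[2]],None,fx=k,fy=k,interpolation=cv2.INTER_CUBIC)
A=z(w,(190,90,200,200),2);B=z(a,(180,150,100,50),4);C=z(b,(230,140,100,50),4)
cv2.imwrite("pics/v3.png",np.hstack([A,np.vstack([B,C])]))
E
```

```text
13.475 [568.98476646  54.98889156 150.95961855] [-1.75899304 -0.02190291  6.63291397] [-0.15973551  0.48261266  0.01384502]
```

View pics/v3.png

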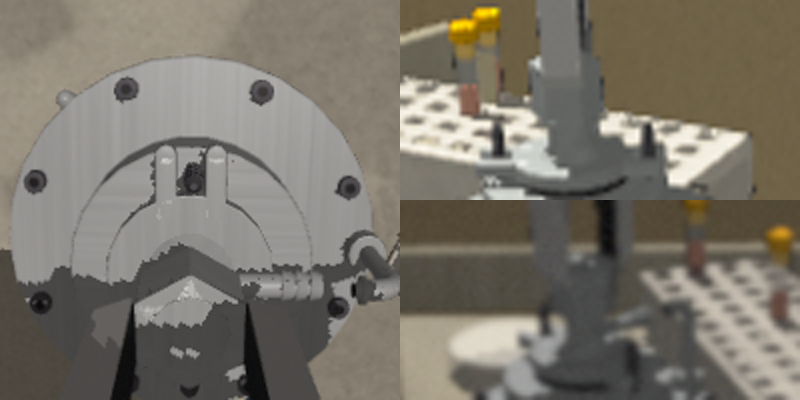

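The studs come through both lugs (wrist view (193,178), scene view (499,140) and (648,140)). The nozzle faces the pipe, and the ring has been held at about 9.5 N for more than 3.5 s.

```bash
python3 -c "
from rig import r
print(r.job_done())"
```

```text
the job is handed in; nothing more can be done
None
```

The fitting is over both studs with its nozzle facing the pipe. It is still gripped and pressed at about 9.5 N, with the ring roughly 4.7 mm down, after a hold of over 3.5 s; the job was handed in at about 13.5 s, no verdict was returned, and the arm kept clear of the bystanders (not re-measured).

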